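# Third hand at the wire-drawing bench: hold the cleaned drawplate against the posts

## Task

Lift the lid off the ultrasonic cleaner by its knob and lay it flat, right way up, in the middle of the black mat; then take the drawplate out of the tank and stand it on edge on the base of the drawplate holder, centred, its face flush against both posts. Ease it on gently and press it against the posts with a steady push of about 10 newtons so that I can swing the clamp dogs over and tighten them: keep the push up for two seconds and finish while still holding and pressing, without letting go. Drop nothing and leave the other things on the bench where they are.

Things in the scene. Friction and masses are not known exactly. Their poses are not given: they have to be found in the camera images.
- cleaner: Bench-top ultrasonic cleaner, drained, fixed left or right of the drawplate holder: housing 168 (x) x 180 (y) x 150 mm high, white and steel, red panel on its +x side, tank open at the top. Origin: centre of its underside; z up. The tank's mouth is 138 (x) x 150 (y) mm, its floor 80 and its rim 150 mm above the origin.
- rack (a point): Middle of the rack in the tank, 85 mm above the cleaner's origin; axes as the cleaner's. Low steel combs 47 to 53 mm to either side along y, up to 19 mm above this point, keep a plate on edge; the tank between them is free.
- lid: Loose flat steel lid of the cleaner, 158 (x) x 170 (y) mm, black round knob in the middle; about 0.25 kg. Origin: centre of its flat underside, a step 132 x 144 x 6 mm that drops into the tank's mouth; the wider panel lies 6 to 10 mm above the origin. z up.
- knob: Black plastic knob fixed on the middle of the lid, 34 mm tall: a head 30 mm across, 12 to 34 mm above its origin, on a 16 mm stem. Origin: centre of its base on the lid, 10 mm above the lid's origin; z up.
- drawplate: Dark steel drawplate with three rows of small brass-lined holes: 8 mm thick (x), 120 long (y), 50 high (z); about 0.36 kg. Origin: centre of its lower long edge. At the start it stands on edge in the rack in the closed tank, length along the cleaner's y, top edge 15 mm under the tank's rim. Either face may go to the posts.
- holder: Drawplate holder for hand wire-drawing, bolted down: grey base 110 (x from -43 to +67 mm) x 180 (y) x 12 mm high, with two steel posts. Origin: on its underside below the midpoint between the posts' front faces; z up, +x roughly away from the robot; the posts' front faces look to -x. The drawplate belongs on edge with its origin at x = -4, y = 0, z = 12 mm here.
- posts: The two steel posts of the holder (same frame as holder): each spans 35 to 61 mm from the middle in y, x from 0 to +24 mm, tops at 62 mm. The 70 mm window between them is open right through from the base up, so a finger can pass behind the plate. They are rigid and do not give.
- seat (a point): Point on top of the holder's base, 12 mm above the bench, midway between the posts' front faces; axes as holder. The clamp dogs on the posts, turned outward, reach 72 mm above it, all over 38 mm from the middle in y and at x above 0.
- mat: Black rubber mat, 200 x 210 mm, 3 mm thick, flat and fixed on the bench, empty, on the other side of the holder from the cleaner. Origin: centre of its underside.
- pliers: Bystander: flat-nose pliers with red handles, lying flat, about 130 x 55 x 14 mm. Origin at its underside.
- draw_tongs: Bystander: dark steel draw tongs lying flat, about 240 x 60 x 18 mm. Origin at its underside.
- chasing_hammer: Bystander: small hammer lying flat, about 220 mm long. Origin at its underside.
- parts_case: Bystander: closed orange plastic parts case, 135 x 182 x 36 mm. Origin at its underside.
- ring_mandrel: Bystander: tapered steel ring mandrel upright in a 90 mm square wooden foot, 180 mm tall. Origin at its underside.
- water_bottle: Bystander: clear bottle with blue cap, 68 mm across, 210 mm tall. Origin at its underside.
- flux_jar: Bystander: amber jar with white cap, 56 mm across, 65 mm tall. Origin at its underside.
Not all that is in view belongs to the job. Leave any turquoise look-alike of the lid alone.

How it is judged:
On the way, in this order (a step that is already met when the one before it is completed fails the run):
1. the lid is lifted clear of the cleaner by its knob (z of lid in the frame of cleaner above 0.16 m and contact force between the fingers and knob above 0.5 N), for 0.05 s.
2. the lid lies flat and right way up on the mat, let go (horizontal distance between lid and mat below 0.06 m and z of lid in the frame of mat below 0.009 m and angle between lid's own z axis and vertical below 0.08 rad and contact force between the fingers and lid below 0.1 N and linear speed of lid below 0.03 m/s), for 0.2 s.
3. the drawplate is lifted clear of the tank (z of drawplate in the frame of cleaner above 0.152 m and contact force between the fingers and drawplate above 0.5 N), for 0.05 s.
4. the drawplate stands in the drawplate holder, pressed flush against the posts with 5 to 17 N for a second (contact force between drawplate and posts between 5 and 17 N and contact force between the fingers and drawplate above 2 N and angle between the x axis of drawplate and the x axis of holder, either way round below 0.06 rad and angle between drawplate's own z axis and vertical below 0.06 rad and x of drawplate in the frame of holder between -0.009 and 0 m and y of drawplate in the frame of holder between -0.012 and 0.012 m and z of drawplate in the frame of holder below 0.017 m and linear speed of drawplate below 0.02 m/s), for 1 s.
At the end, for the whole second after the job is handed in: The robot still presses the drawplate on the posts with 5 to 17 N: upright and flush within 0.06 rad, centred within 12 mm, at most 5 mm above the base, at rest. The lid lies flat, right way up, untouched on the mat, its centre within 60 mm of the mat's (all of step 2 and all of step 4); the arm keeps its last pose, push and grip.
It fails at once if the drawplate is rammed against the posts with more than 60 N (contact force between drawplate and posts above 60 N).
It fails at once if the lid is dropped (contact force between the fingers and lid below 0.05 N and contact force between lid and anything else below 0.05 N and linear speed of lid above 0.45 m/s).
It fails at once if the drawplate is dropped (contact force between the fingers and drawplate below 0.05 N and contact force between drawplate and anything else below 0.05 N and linear speed of drawplate above 0.45 m/s).
It fails at once if a bystander is moved by more than 30 mm (distance of any of pliers, draw_tongs, chasing_hammer, parts_case, ring_mandrel, water_bottle, flux_jar from where it was at the start of the episode above 0.03 m).
It also fails if it takes over 72 s, if anything falls off the work surface, if the arm or the gripper's body presses on something with over 40 N, if the wrist force passes 120 N, or if a joint passes its speed limit or range.

## Robot

A 6-joint arm with a two-finger parallel gripper is mounted at the origin on the work surface. World frame = base frame: x ahead of the robot, y to its left, z up, the work surface at z = 0. Lengths are in m, angles in rad, forces in N, time in s.
With the tool pointing down it reaches from about 0.375 to 0.975 m from the base axis. Payload 3.8 kg.
Tool frame: the origin (TCP) lies on the mounting face of the last link; the fingertips stand 173 mm ahead of it and the grasp point (between the pads) lies 155 mm ahead of it (bot.hold_point_z is the distance from the TCP to the grasp point, in m); z points along the fingers, y is the line along which they close (so a half turn about z gives the same grasp; the last joint's range is limited). The gripper opens to 85 mm and grips with 20 to 120 N. Pads are 22 mm wide; open, the fingers measure 114 mm over their backs; the gripper's body (76 mm by 85 mm) begins 54 mm behind the grasp point. The pads swing forward as they close: fully open they stand 13 mm farther back than shut.
Start: joints at [-1.224, 0.264, 1.604, -0, 1.274, -0.037], TCP at [0.253, -0.626, 0.405] pointing down, gripper open.
Joint ranges: [-2.63, 2.63], [-0.94, 2.18], [0.31, 2.57], [-1.31, 4.45], [0, 2.66], [-2.55, 2.55]. Speed limits (rad/s): [2.57, 2.57, 3.14, 3.14, 3.14, 3.14].

## Interface

Orientations are given as a rotation vector (axis times angle).
In Python, from workcell import bot, optics gives the robot as it stands.
- The arm moves only by the shell command python3 -m jog 'ROWS' [OPENING] [FORCE]. ROWS is JSON, a list of rows, each an object of numbers: "dx", "dy", "dz": the shift along the tool's x, y, z in mm; "ax", "ay", "az": the turn, a rotation vector about the tool's x, y, z in degrees. A call has 1 to 20 rows; each row shifts and turns the commanded pose from where the row before left it, along the tool's axes as they then stand; what a row does not reach is not made up. A row lasts 1/12 s, in which the tool goes at most 41.7 mm and 7.16 degrees, less where a joint would pass 70% of its speed; a pose out of reach is approached as far as the arm can. A call with a gripper value outside its range is refused whole. OPENING is the opening, from 0 (shut) to 1 (fully open), set as the call begins (- or left out, the last holds). The fingers move at their own pace and stop on an object; FORCE is the grip in N (left out, the last holds). Time passes only in rows, so rows that do not move let the fingers close. It gives the time, the measured TCP pose, the force, the opening and the grip force at its end, in the units of the state.
- bot.read_state(): the state, without advancing time (a new reading comes with each control period).
- optics.read_camera(name): name is "scene" or "top" or "wrist"; returns a dict with "img" (420x560x3 uint8, red, green, blue), "vertical_fov" (degrees; the focal length in pixels is half the picture's height over the tangent of half this angle, whatever the lens; pixels are square), "cx", "cy" (the principal point, pixels), "R" (3x3) and "t" (3): a world point X has camera coordinates R X + t; the wrist camera has in their place "tool_from_camera" (4x4, takes a point from camera to tool coordinates, whose origin is the TCP and whose axes are the flange's). Camera axes: x right, y down, z forward; pixel columns grow to the right and rows downward; lengths in m; the calibration is good to about 2 mm. A picture is of the moment at which its call begins: read the wrist's pose just before it. There is no depth.
- bot.finish_job(): hands the job in; it is judged then, once.
The state is a dict: "time": time; "q": joint angles; "joint_vel": joint speeds; "joint_torque": joint torques, N m; "tool_pos": TCP position; "tcp_rot": TCP orientation; "wrist_force": force on the tool from outside, world axes, zero at the start; "torque": the same for the moment, N m; "width": opening from 0.0 (shut) to 1.0 (fully open); "grip_force": force on a finger pad.
Only numpy, scipy, OpenCV 4.12 (cv2) and the standard library are available. Lean on these libraries where they do the work, as an engineer would, in place of code of your own. Each camera call takes 0.05 s, during which the arm holds its last target. There are 200 camera calls.

## Working session

There is one attempt and no reset: what is moved stays moved. The work goes in short steps, Python scripts to look and compute and a shell command to move; the robot and the scene stay as the last step left them, time stands still between calls to the robot, and variables do not carry over. Pictures are saved under pics/ and viewed, at most 10 in all, crops included, and the job is handed in when it is done.

```bash
mkdir -p pics
python3 - <<'E'
from workcell import bot, optics
import cv2,pickle
for n in("scene","top"):
    d=optics.read_camera(n);cv2.imwrite(f"pics/{n}0.png",cv2.resize(d["img"][:,:,::-1],(800,600),interpolation=cv2.INTER_CUBIC))
    pickle.dump(d,open(n+".pkl","wb"))
    print(n,d["vertical_fov"],d["cx"],d["cy"],(-d["R"].T@d["t"]).round(3),d["R"].round(3).tolist())
d=optics.read_camera("wrist");print(d["tool_from_camera"].round(3),d["vertical_fov"])
print(bot.read_state())
E
```

```text
scene 57.856168787879874 277.19736344383114 204.27293076383535 [1.192 0.414 0.835] [[-0.496, 0.868, 0.003], [0.573, 0.33, -0.75], [-0.652, -0.37, -0.661]]
top 45.101188399071276 276.91281785994823 211.68044880679471 [0.404 0.002 1.479] [[-0.006, -1.0, 0.007], [-0.996, 0.005, -0.085], [0.085, -0.008, -0.996]]
[[ 0.001 -0.961 -0.278  0.072]
 [ 1.     0.001  0.001 -0.   ]
 [-0.    -0.278  0.961  0.031]
 [ 0.     0.     0.     1.   ]] 71.99475316115502
{'time': 0.15, 'q': array([-1.22387968e+00,  2.64610742e-01,  1.60508210e+00,  2.99990683e-05,
        1.27372506e+00, -3.69091335e-02]), 'joint_vel': array([ 8.72738385e-04, -3.14576654e-03, -5.05911147e-03,  6.85189973e-04,
        9.96943550e-05,  9.97850235e-05]), 'joint_torque': array([ 6.70834706e-04, -5.15905702e+01, -3.67958736e+01, -2.75335594e-05,
        8.00558453e-03, -2.16257058e-05]), 'tool_pos': array([ 0.25267315, -0.62563361,  0.40361533]), 'tcp_rot': array([-3.08214470e+00, -5.98859613e-01,  3.97899366e-04]), 'wrist_force': array([-0.65284652,  0.40057349,  0.0709604 ]), 'torque': array([0.0160985 , 0.00132397, 0.03992102]), 'grip_force': 0.0, 'width': 0.9979616889393648}
```

View pics/top0.png

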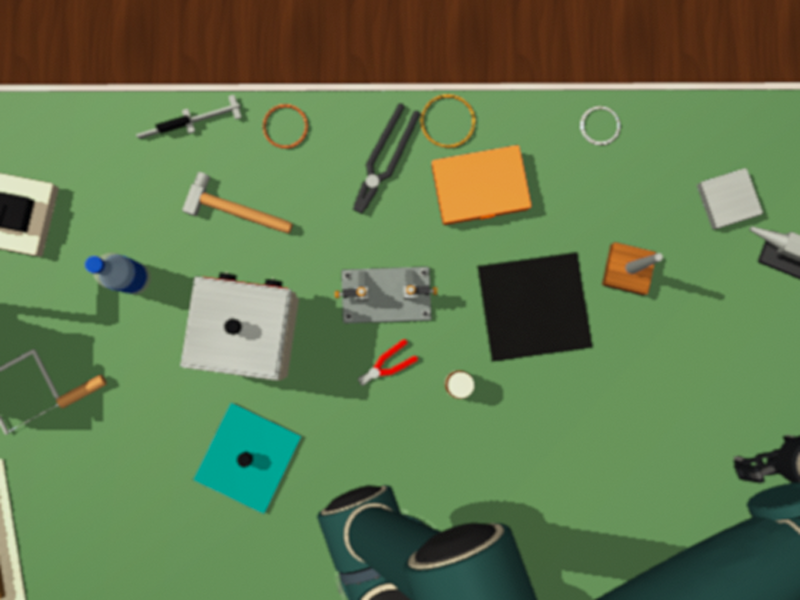

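View pics/scene0.png

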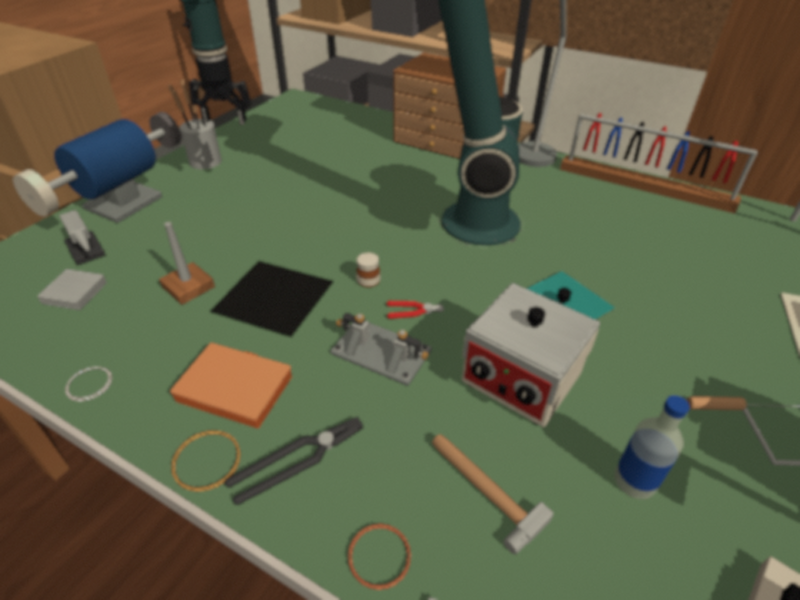

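The top view has the cleaner at about (238,328), the holder at (387,293), the mat at (535,306) and the turquoise look-alike at (248,458), in 800-px coordinates. In that view, up is +x and left is +y. I'll turn these into rough positions.

```bash
cat > h.py <<'E'
import numpy as np,pickle,cv2
from scipy.spatial.transform import Rotation as Ro
def K(d):
    f=d["img"].shape[0]/2/np.tan(np.radians(d["vertical_fov"]/2)); return f
def world(d,uv,z):
    """pixels (native 560x420) -> world at height z"""
    uv=np.atleast_2d(uv); f=K(d)
    r=np.c_[(uv[:,0]-d["cx"])/f,(uv[:,1]-d["cy"])/f,np.ones(len(uv))]@d["R"]
    c=-d["R"].T@d["t"]; return c+r*((z-c[2])/r[:,2])[:,None]
def proj(d,X):
    p=np.atleast_2d(X)@d["R"].T+d["t"]; return p[:,:2]/p[:,2:]*K(d)+[d["cx"],d["cy"]]
def wrist(name=None):
    from workcell import bot,optics
    s=bot.read_state(); d=optics.read_camera("wrist")
    T=np.eye(4);T[:3,:3]=Ro.from_rotvec(s["tcp_rot"]).as_matrix();T[:3,3]=s["tool_pos"]
    C=np.linalg.inv(T@d["tool_from_camera"]); d["R"]=C[:3,:3];d["t"]=C[:3,3]
    if name: pickle.dump(d,open(name+".pkl","wb"));cv2.imwrite(f"pics/{name}.png",cv2.resize(d["img"][:,:,::-1],(800,600),interpolation=cv2.INTER_CUBIC))
    return d
def load(n): return pickle.load(open(n+".pkl","rb"))
E
python3 - <<'E'
from h import *
t=load("top");s=load("scene");q=lambda *a:np.array(a)*.7
def show(n,p,z):
    w=world(t,q(*p),z);print(n,w.round(3)[:,:2].tolist(),"mean",w.mean(0).round(3))
show("lid",[(199,278),(296,291),(278,379),(181,366)],.153)
show("knob",[(233,326)],.188)
show("base",[(342,268),(430,266),(434,320),(344,322)],.012)
show("mat",[(478,266),(577,254),(592,346),(493,360)],.003)
show("turq",[(248,458)],.03)
show("jar",[(460,385)],.065); show("pliers",[(361,382),(407,342),(418,360)],.01); show("bottlecap",[(96,264)],.2)
print("scene knob",world(s,q((537,316)),.18) if 0 else world(s,q((537,309)),.188))
E
```

```text
lid [[0.564, 0.354], [0.539, 0.175], [0.378, 0.207], [0.402, 0.384]] mean [0.471 0.28  0.153]
knob [[0.473, 0.283]] mean [0.473 0.283 0.188]
base [[0.6, 0.1], [0.603, -0.08], [0.492, -0.087], [0.489, 0.096]] mean [0.546 0.007 0.012]
mat [[0.604, -0.179], [0.628, -0.385], [0.438, -0.41], [0.411, -0.207]] mean [ 0.52  -0.295  0.003]
turq [[0.22, 0.284]] mean [0.22  0.284 0.03 ]
jar [[0.362, -0.133]] mean [ 0.362 -0.133  0.065]
pliers [[0.368, 0.062], [0.448, -0.032], [0.411, -0.054]] mean [ 0.409 -0.008  0.01 ]
bottlecap [[0.584, 0.525]] mean [0.584 0.525 0.2  ]
scene knob [[0.47041558 0.28647762 0.188     ]]
```

```bash
cat >> h.py <<'E'
def plan(*pts):
    """pts: (x,y,z,heading deg). Prints tool-frame translations, az turn before each (rotate first)."""
    from workcell import bot
    s=bot.read_state(); R=Ro.from_rotvec(s["tcp_rot"]).as_matrix(); p=s["tool_pos"]
    h=np.degrees(np.arctan2(R[1,0],R[0,0])); print("now",p.round(4),"h",h.round(2),"tilt",np.degrees(R[:2,2]).round(2))
    for x,y,z,hh in pts:
        az=h-hh; h=hh; c,sn=np.cos(np.radians(h)),np.sin(np.radians(h))
        D=np.array([x,y,z])-p; p=np.array([x,y,z]); d=np.array([c*D[0]+sn*D[1],sn*D[0]-c*D[1],-D[2]])*1e3
        print("az %.1f (rows>=%.1f)"%(az,abs(az)/7.16),"then dxyz",d.round(1),"rows>=%.1f"%(np.linalg.norm(d)/41.7))
E
python3 -m jog '[{"az":-6.5},{"az":-6.5},{"az":-6.5},{"az":-6.5},{"az":-6.5},{"az":-6.5},{"az":-6.5},{"az":-6.5},{"az":-6.5}]' 0.8 40
python3 - <<'E'
from h import *
plan((.45,-.15,.405,80.5),(.472,.284,.405,80.5),(.472,.284,.335,80.5))
E
```

```text
now [ 0.2527 -0.6256  0.4036] h 21.99 tilt [-0.03  0.1 ]
az -58.5 (rows>=8.2) then dxyz [501.7 116.1  -1.4] rows>=12.3
az 0.0 (rows>=0.0) then dxyz [431.7 -49.9  -0. ] rows>=10.4
az 0.0 (rows>=0.0) then dxyz [ 0.  0. 70.] rows>=1.7invalid input
```

```bash
python3 -m jog '[{"az":-6.5},{"az":-6.5},{"az":-6.5},{"az":-6.5},{"az":-6.5},{"az":-6.5},{"az":-6.5},{"az":-6.5},{"az":-6.5}]'; echo; python3 -m jog --help
```

```text
invalid input
invalid input: not JSON, or not a number
```

```bash
python3 -m jog '[{"dx":0,"dy":0,"dz":0,"ax":0,"ay":0,"az":-6.5}]'; echo;python3 -m jog '[{"dx":0,"dy":0,"dz":0,"ax":0,"ay":0,"az":-6}]' 0.8 40
```

```text
time: 0.23
tool_pos: [0.2527, -0.6257, 0.4039]
tcp_rot: [-3.043, -0.774, 0.0]
wrist_force: [-0.5, -0.6, -0.0]
width: 1.0
grip_force: 0.0

time: 0.32
tool_pos: [0.2527, -0.6257, 0.404]
tcp_rot: [-2.997, -0.939, 0.0]
wrist_force: [-0.6, 0.0, 0.3]
width: 0.885
grip_force: 0.0
```

```bash
python3 -m jog '[{"dx":0,"dy":0,"dz":0,"ax":0,"ay":0,"az":-6.6},{"dx":0,"dy":0,"dz":0,"ax":0,"ay":0,"az":-6.6},{"dx":0,"dy":0,"dz":0,"ax":0,"ay":0,"az":-6.6},{"dx":0,"dy":0,"dz":0,"ax":0,"ay":0,"az":-6.6},{"dx":0,"dy":0,"dz":0,"ax":0,"ay":0,"az":-6.6},{"dx":0,"dy":0,"dz":0,"ax":0,"ay":0,"az":-6.6},{"dx":0,"dy":0,"dz":0,"ax":0,"ay":0,"az":-6.6},{"dx":36,"dy":8.3,"dz":0,"ax":0,"ay":0,"az":0},{"dx":36,"dy":8.3,"dz":0,"ax":0,"ay":0,"az":0},{"dx":36,"dy":8.3,"dz":0,"ax":0,"ay":0,"az":0},{"dx":36,"dy":8.3,"dz":0,"ax":0,"ay":0,"az":0},{"dx":36,"dy":8.3,"dz":0,"ax":0,"ay":0,"az":0},{"dx":36,"dy":8.3,"dz":0,"ax":0,"ay":0,"az":0},{"dx":36,"dy":8.3,"dz":0,"ax":0,"ay":0,"az":0},{"dx":36,"dy":8.3,"dz":0,"ax":0,"ay":0,"az":0},{"dx":36,"dy":8.3,"dz":0,"ax":0,"ay":0,"az":0}]'
python3 -m jog '[{"dx":36,"dy":8.3,"dz":0,"ax":0,"ay":0,"az":0},{"dx":36,"dy":8.3,"dz":0,"ax":0,"ay":0,"az":0},{"dx":36,"dy":8.3,"dz":0,"ax":0,"ay":0,"az":0},{"dx":36,"dy":8.3,"dz":0,"ax":0,"ay":0,"az":0},{"dx":36,"dy":8.3,"dz":0,"ax":0,"ay":0,"az":0},{"dx":36,"dy":-4.2,"dz":0,"ax":0,"ay":0,"az":0},{"dx":36,"dy":-4.2,"dz":0,"ax":0,"ay":0,"az":0},{"dx":36,"dy":-4.2,"dz":0,"ax":0,"ay":0,"az":0},{"dx":36,"dy":-4.2,"dz":0,"ax":0,"ay":0,"az":0},{"dx":36,"dy":-4.2,"dz":0,"ax":0,"ay":0,"az":0},{"dx":36,"dy":-4.2,"dz":0,"ax":0,"ay":0,"az":0},{"dx":36,"dy":-4.2,"dz":0,"ax":0,"ay":0,"az":0},{"dx":0,"dy":0,"dz":0,"ax":0,"ay":0,"az":0},{"dx":0,"dy":0,"dz":0,"ax":0,"ay":0,"az":0}]'
python3 - <<'E'
from h import *
plan((.472,.284,.405,80.5))
wrist("w1")
E
```

```text
time: 1.65
tool_pos: [0.379, -0.3164, 0.4045]
tcp_rot: [-2.395, -2.033, -0.0]
wrist_force: [0.6, 0.2, -0.7]
width: 0.801
grip_force: 0.0
time: 2.82
tool_pos: [0.4604, 0.1079, 0.4044]
tcp_rot: [-2.39, -2.039, 0.001]
wrist_force: [0.2, 0.7, -0.1]
width: 0.8
grip_force: 0.0
now [0.4604 0.1079 0.4044] h 80.94 tilt [-0.03 -0.01]
az 0.4 (rows>=0.1) then dxyz [175.6 -17.6  -0.6] rows>=4.2
```

View pics/w1.png

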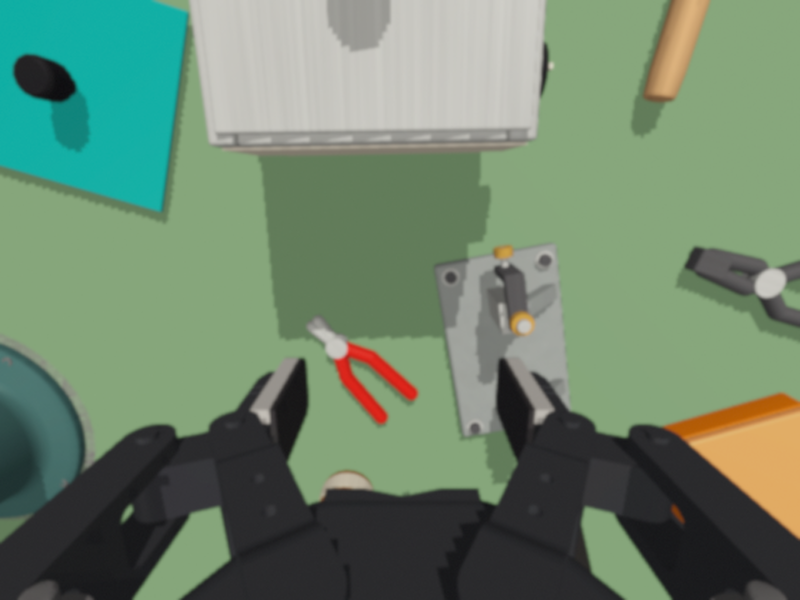

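The wrist view shows the lid's near edge running from (212,142) to (533,137). The holder base corners are at (436,265), (556,244) and (463,437). Next I'll compute those positions and the shift to the knob.

Run:
```python
from h import *
d=load("w1");q=lambda *a:np.array(a)*.7
L=world(d,q((218,133),(533,130)),.154);print("lid edge",L.round(3)[:,:2].tolist(),np.degrees(np.arctan2(*(L[0]-L[1])[1::-1])) if 0 else np.degrees(np.arctan2((L[1]-L[0])[1],(L[1]-L[0])[0])))
B=world(d,q((436,265),(556,244),(463,437)),.012);print("base",B.round(3)[:,:2].tolist())
v=B[1]-B[0];print("yaw x",np.degrees(np.arctan2(v[1],v[0])),np.linalg.norm(v));v=B[0]-B[2];print("yaw y",np.degrees(np.arctan2(-v[0],v[1])),np.linalg.norm(v))
plan((.472,.284,.405,80.9),(.472,.284,.335,80.9))
```

```text
lid edge [[0.386, 0.214], [0.54, 0.191]] -8.494478298347337
base [[0.491, 0.1], [0.598, 0.102], [0.494, -0.08]]
yaw x 1.1417407532616124 0.10666750525493683
yaw y 1.0567142846891102 0.1797097297020221
now [0.4604 0.1067 0.4043] h 80.83 tilt [-0.04 -0.04]
az -0.1 (rows>=0.0) then dxyz [176.9 -16.6  -0.7] rows>=4.3
az 0.0 (rows>=0.0) then dxyz [ 0.  0. 70.] rows>=1.7
```

```bash
python3 -m jog '[{"dx":35.4,"dy":-3.3,"dz":0,"ax":0,"ay":0,"az":0},{"dx":35.4,"dy":-3.3,"dz":0,"ax":0,"ay":0,"az":0},{"dx":35.4,"dy":-3.3,"dz":0,"ax":0,"ay":0,"az":0},{"dx":35.4,"dy":-3.3,"dz":0,"ax":0,"ay":0,"az":0},{"dx":35.4,"dy":-3.3,"dz":0,"ax":0,"ay":0,"az":0},{"dx":0,"dy":0,"dz":17,"ax":0,"ay":0,"az":0},{"dx":0,"dy":0,"dz":17,"ax":0,"ay":0,"az":0},{"dx":0,"dy":0,"dz":17,"ax":0,"ay":0,"az":0},{"dx":0,"dy":0,"dz":9,"ax":0,"ay":0,"az":0},{"dx":0,"dy":0,"dz":9,"ax":0,"ay":0,"az":0},{"dx":0,"dy":0,"dz":0,"ax":0,"ay":0,"az":0},{"dx":0,"dy":0,"dz":0,"ax":0,"ay":0,"az":0}]'
python3 - <<'E'
from h import *
plan((.472,.284,.335,80.9))
wrist("w2")
E
```

```text
time: 3.87
tool_pos: [0.4734, 0.2826, 0.3356]
tcp_rot: [-2.396, -2.032, 0.001]
wrist_force: [0.8, 0.3, 1.5]
width: 0.797
grip_force: 0.0
now [0.4734 0.2826 0.3356] h 80.61 tilt [-0.03 -0.02]
az -0.3 (rows>=0.0) then dxyz [ 1.1 -1.6  0.6] rows>=0.0
```

View pics/w2.png

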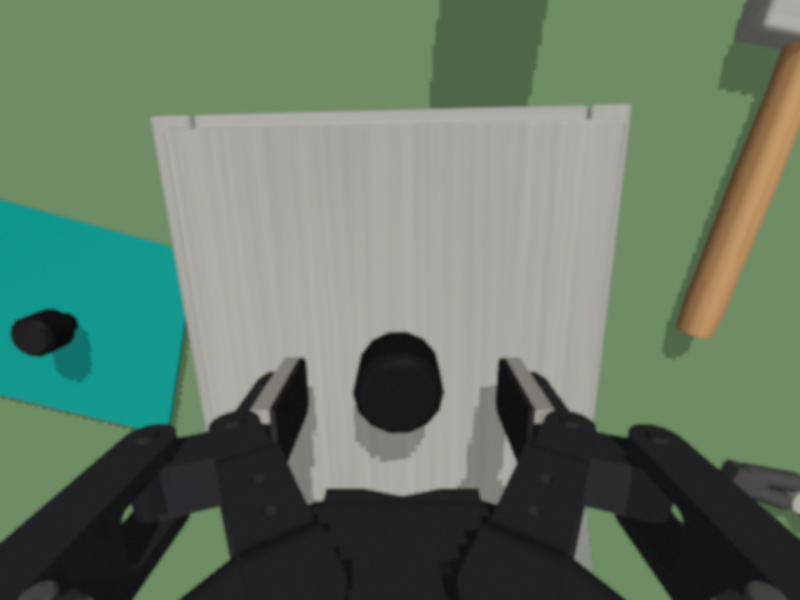

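The knob head at (398,378) is centred between the pads at 300 and 503. The lid's far edge runs from (152,118) to (630,105).

```bash
python3 - <<'E'
from h import *
d=load("w2");q=lambda *a:np.array(a)*.7
L=world(d,q((192,128),(589,118)),.154);print(L.round(3)[:,:2].tolist(),np.degrees(np.arctan2((L[1]-L[0])[1],(L[1]-L[0])[0])),np.linalg.norm(L[1]-L[0]))
L=world(d,q((152,118),(630,105)),.15);print(L.round(3)[:,:2].tolist(),np.degrees(np.arctan2((L[1]-L[0])[1],(L[1]-L[0])[0])),np.linalg.norm(L[1]-L[0]))
print("knob top far edge/left/right",world(d,q((398,333),(355,375),(441,375)),.188).round(4)[:,:2].tolist())
E
python3 -m jog '[{"dx":0,"dy":0,"dz":0,"ax":0,"ay":0,"az":0},{"dx":0,"dy":0,"dz":0,"ax":0,"ay":0,"az":0},{"dx":0,"dy":0,"dz":0,"ax":0,"ay":0,"az":0},{"dx":0,"dy":0,"dz":0,"ax":0,"ay":0,"az":0},{"dx":0,"dy":0,"dz":0,"ax":0,"ay":0,"az":0},{"dx":0,"dy":0,"dz":0,"ax":0,"ay":0,"az":0},{"dx":0,"dy":0,"dz":0,"ax":0,"ay":0,"az":0},{"dx":0,"dy":0,"dz":0,"ax":0,"ay":0,"az":0}]' 0 60
```

```text
[[0.418, 0.381], [0.551, 0.362]] -7.993122205041195 0.13450948490161976
[[0.404, 0.387], [0.567, 0.364]] -7.89681424960905 0.16507215355310217
knob top far edge/left/right [[0.4775, 0.3088], [0.462, 0.2972], [0.4884, 0.2929]]
time: 4.58
tool_pos: [0.4733, 0.2837, 0.3369]
tcp_rot: [2.394, 2.034, 0.003]
wrist_force: [-1.0, -0.2, 6.3]
width: 0.329
grip_force: 59.5
```

The width reads 28 mm rather than 30, and the knob seems to be about 8 mm ahead along tool x. I'll regrip closer to centre.

```bash
python3 -m jog '[{"dx":0,"dy":0,"dz":0,"ax":0,"ay":0,"az":0},{"dx":0,"dy":0,"dz":0,"ax":0,"ay":0,"az":0},{"dx":0,"dy":0,"dz":0,"ax":0,"ay":0,"az":0},{"dx":0,"dy":0,"dz":0,"ax":0,"ay":0,"az":0},{"dx":4,"dy":0,"dz":-1,"ax":0,"ay":0,"az":0},{"dx":4,"dy":0,"dz":-1,"ax":0,"ay":0,"az":0},{"dx":0,"dy":0,"dz":0,"ax":0,"ay":0,"az":0}]' 0.6 60
python3 -m jog '[{"dx":0,"dy":0,"dz":0,"ax":0,"ay":0,"az":0},{"dx":0,"dy":0,"dz":0,"ax":0,"ay":0,"az":0},{"dx":0,"dy":0,"dz":0,"ax":0,"ay":0,"az":0},{"dx":0,"dy":0,"dz":0,"ax":0,"ay":0,"az":0},{"dx":0,"dy":0,"dz":0,"ax":0,"ay":0,"az":0},{"dx":0,"dy":0,"dz":0,"ax":0,"ay":0,"az":0},{"dx":0,"dy":0,"dz":0,"ax":0,"ay":0,"az":0}]' 0 60
```

```text
time: 5.17
tool_pos: [0.4746, 0.2921, 0.338]
tcp_rot: [-2.394, -2.034, -0.001]
wrist_force: [-0.9, -0.3, 0.6]
width: 0.601
grip_force: 0.0
time: 5.75
tool_pos: [0.4745, 0.2914, 0.3381]
tcp_rot: [2.394, 2.034, 0.001]
wrist_force: [-0.3, 0.5, 3.1]
width: 0.324
grip_force: 59.5
```

```bash
python3 -m jog '[{"dx":0,"dy":0,"dz":-5,"ax":0,"ay":0,"az":0},{"dx":0,"dy":0,"dz":-10,"ax":0,"ay":0,"az":0},{"dx":0,"dy":0,"dz":-15,"ax":0,"ay":0,"az":0},{"dx":0,"dy":0,"dz":-20,"ax":0,"ay":0,"az":0},{"dx":0,"dy":0,"dz":-15,"ax":0,"ay":0,"az":0},{"dx":0,"dy":0,"dz":-5,"ax":0,"ay":0,"az":0},{"dx":0,"dy":0,"dz":0,"ax":0,"ay":0,"az":-2},{"dx":0,"dy":0,"dz":0,"ax":0,"ay":0,"az":-5},{"dx":0,"dy":0,"dz":0,"ax":0,"ay":0,"az":-5},{"dx":0,"dy":0,"dz":0,"ax":0,"ay":0,"az":-4},{"dx":0,"dy":0,"dz":0,"ax":0,"ay":0,"az":-1}]'
python3 - <<'E'
from h import *
plan((.52,-.295,.41,97.6),(.52,-.295,.2,97.6))
E
```

```text
time: 6.67
tool_pos: [0.474, 0.2911, 0.4068]
tcp_rot: [-2.064, -2.367, 0.003]
wrist_force: [-0.8, 0.2, -3.0]
width: 0.324
grip_force: 59.5
now [0.474  0.2911 0.4068] h 97.82 tilt [-0.1  -0.06]
az 0.2 (rows>=0.0) then dxyz [-587.   -31.9   -3.2] rows>=14.1
az 0.0 (rows>=0.0) then dxyz [  0.   0. 210.] rows>=5.0
```

```bash
python3 -m jog '[{"dx":-12,"dy":-0.7,"dz":0,"ax":0,"ay":0,"az":0},{"dx":-24,"dy":-1.3,"dz":0,"ax":0,"ay":0,"az":0},{"dx":-35,"dy":-1.9,"dz":0,"ax":0,"ay":0,"az":0},{"dx":-35,"dy":-1.9,"dz":0,"ax":0,"ay":0,"az":0},{"dx":-35,"dy":-1.9,"dz":0,"ax":0,"ay":0,"az":0},{"dx":-35,"dy":-1.9,"dz":0,"ax":0,"ay":0,"az":0},{"dx":-35,"dy":-1.9,"dz":0,"ax":0,"ay":0,"az":0},{"dx":-35,"dy":-1.9,"dz":0,"ax":0,"ay":0,"az":0},{"dx":-35,"dy":-1.9,"dz":0,"ax":0,"ay":0,"az":0},{"dx":-35,"dy":-1.9,"dz":0,"ax":0,"ay":0,"az":0},{"dx":-35,"dy":-1.9,"dz":0,"ax":0,"ay":0,"az":0},{"dx":-35,"dy":-1.9,"dz":0,"ax":0,"ay":0,"az":0},{"dx":-35,"dy":-1.9,"dz":0,"ax":0,"ay":0,"az":0},{"dx":-35,"dy":-1.9,"dz":0,"ax":0,"ay":0,"az":0},{"dx":-35,"dy":-1.9,"dz":0,"ax":0,"ay":0,"az":0},{"dx":-35,"dy":-1.9,"dz":0,"ax":0,"ay":0,"az":0},{"dx":-35,"dy":-1.9,"dz":0,"ax":0,"ay":0,"az":0},{"dx":-20,"dy":-1,"dz":0,"ax":0,"ay":0,"az":0},{"dx":-8,"dy":-0.5,"dz":0,"ax":0,"ay":0,"az":0},{"dx":0,"dy":0,"dz":0,"ax":0,"ay":0,"az":0}]'
python3 - <<'E'
from h import *
import pickle
from workcell import optics
d=optics.read_camera("top");pickle.dump(d,open("top2.pkl","wb"));cv2.imwrite("pics/top2.png",cv2.resize(d["img"][150:330,200:440,::-1],(800,600),interpolation=cv2.INTER_CUBIC))
plan((.52,-.295,.2,97.6))
E
```

```text
time: 8.33
tool_pos: [0.5208, -0.2987, 0.407]
tcp_rot: [-2.071, -2.361, 0.001]
wrist_force: [0.4, 0.8, -4.0]
width: 0.326
grip_force: 59.5
now [ 0.5208 -0.2972  0.407 ] h 97.53 tilt [-0.08  0.08]
az -0.1 (rows>=0.0) then dxyz [  2.3  -0.5 207. ] rows>=5.0
```

View pics/top2.png

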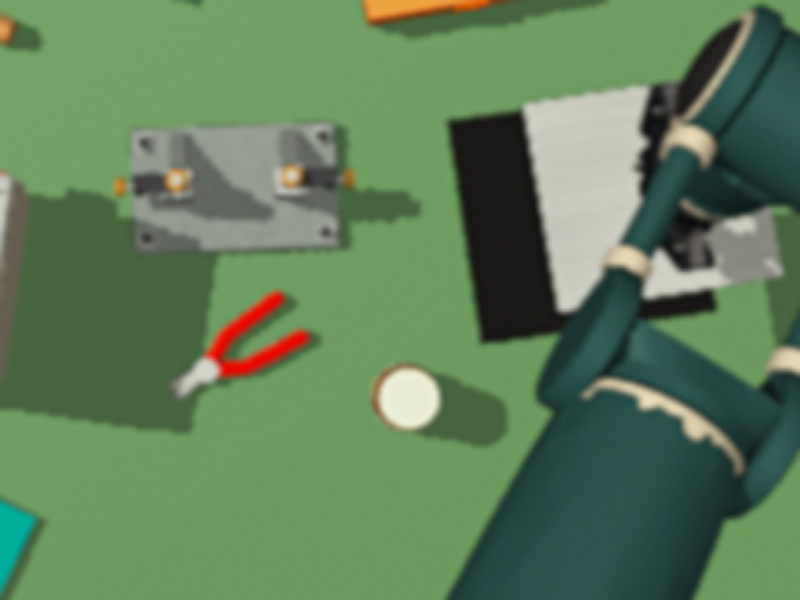

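The lid hangs level and aligned over the mat; its offset in the picture is parallax. I'll lower it now.

```bash
python3 -m jog '[{"dx":0,"dy":0,"dz":10,"ax":0,"ay":0,"az":0},{"dx":0,"dy":0,"dz":25,"ax":0,"ay":0,"az":0},{"dx":0,"dy":0,"dz":35,"ax":0,"ay":0,"az":0},{"dx":0,"dy":0,"dz":35,"ax":0,"ay":0,"az":0},{"dx":0,"dy":0,"dz":35,"ax":0,"ay":0,"az":0},{"dx":0,"dy":0,"dz":25,"ax":0,"ay":0,"az":0},{"dx":0,"dy":0,"dz":15,"ax":0,"ay":0,"az":0},{"dx":0,"dy":0,"dz":10,"ax":0,"ay":0,"az":0},{"dx":0,"dy":0,"dz":5,"ax":0,"ay":0,"az":0},{"dx":0,"dy":0,"dz":5,"ax":0,"ay":0,"az":0},{"dx":0,"dy":0,"dz":2,"ax":0,"ay":0,"az":0},{"dx":0,"dy":0,"dz":2,"ax":0,"ay":0,"az":0},{"dx":0,"dy":0,"dz":2,"ax":0,"ay":0,"az":0},{"dx":0,"dy":0,"dz":0,"ax":0,"ay":0,"az":0}]'
```

```text
time: 9.55
tool_pos: [0.5218, -0.2968, 0.2023]
tcp_rot: [2.067, 2.364, 0.0]
wrist_force: [0.1, 1.2, -3.5]
width: 0.323
grip_force: 59.6
```

```bash
python3 -m jog '[{"dx":0,"dy":0,"dz":2,"ax":0,"ay":0,"az":0},{"dx":0,"dy":0,"dz":1.5,"ax":0,"ay":0,"az":0},{"dx":0,"dy":0,"dz":1,"ax":0,"ay":0,"az":0},{"dx":0,"dy":0,"dz":0,"ax":0,"ay":0,"az":0}]'
python3 -m jog '[{"dx":0,"dy":0,"dz":1,"ax":0,"ay":0,"az":0},{"dx":0,"dy":0,"dz":0,"ax":0,"ay":0,"az":0}]'
```

```text
time: 9.88
tool_pos: [0.5215, -0.2967, 0.1972]
tcp_rot: [2.068, 2.365, 0.0]
wrist_force: [0.2, 0.7, -3.1]
width: 0.325
grip_force: 59.6
time: 10.05
tool_pos: [0.5216, -0.2968, 0.1971]
tcp_rot: [2.068, 2.365, -0.0]
wrist_force: [-2.8, 1.2, 3.3]
width: 0.323
grip_force: 60.3
```

```bash
python3 -m jog '[{"dx":0,"dy":0,"dz":0,"ax":0,"ay":0,"az":0},{"dx":0,"dy":0,"dz":0,"ax":0,"ay":0,"az":0},{"dx":0,"dy":0,"dz":0,"ax":0,"ay":0,"az":0},{"dx":0,"dy":0,"dz":0,"ax":0,"ay":0,"az":0},{"dx":0,"dy":0,"dz":0,"ax":0,"ay":0,"az":0},{"dx":0,"dy":0,"dz":0,"ax":0,"ay":0,"az":0},{"dx":0,"dy":0,"dz":-10,"ax":0,"ay":0,"az":0},{"dx":0,"dy":0,"dz":-25,"ax":0,"ay":0,"az":0},{"dx":0,"dy":0,"dz":-40,"ax":0,"ay":0,"az":0},{"dx":0,"dy":0,"dz":-40,"ax":0,"ay":0,"az":0},{"dx":0,"dy":0,"dz":-40,"ax":0,"ay":0,"az":0},{"dx":0,"dy":0,"dz":-40,"ax":0,"ay":0,"az":0},{"dx":0,"dy":0,"dz":-15,"ax":0,"ay":0,"az":0},{"dx":0,"dy":0,"dz":0,"ax":0,"ay":0,"az":0}]' 0.7 60
python3 - <<'E'
from h import *
plan((.47,.18,.405,82))
E
```

```text
time: 11.22
tool_pos: [0.5228, -0.2974, 0.4142]
tcp_rot: [2.059, 2.356, 0.003]
wrist_force: [0.9, 0.2, 0.8]
width: 0.696
grip_force: 0.0
now [ 0.5228 -0.2974  0.4142] h 97.69 tilt [ 0.6  -0.38]
az 15.7 (rows>=2.2) then dxyz [ 465.4 -118.7    9.2] rows>=11.5
```

```bash
python3 -m jog '[{"dx":0,"dy":0,"dz":0,"ax":0,"ay":0,"az":5.2},{"dx":0,"dy":0,"dz":0,"ax":0,"ay":0,"az":5.2},{"dx":0,"dy":0,"dz":0,"ax":0,"ay":0,"az":5.2},{"dx":38.8,"dy":-9.9,"dz":0.8,"ax":0,"ay":0,"az":0},{"dx":38.8,"dy":-9.9,"dz":0.8,"ax":0,"ay":0,"az":0},{"dx":38.8,"dy":-9.9,"dz":0.8,"ax":0,"ay":0,"az":0},{"dx":38.8,"dy":-9.9,"dz":0.8,"ax":0,"ay":0,"az":0},{"dx":38.8,"dy":-9.9,"dz":0.8,"ax":0,"ay":0,"az":0},{"dx":38.8,"dy":-9.9,"dz":0.8,"ax":0,"ay":0,"az":0},{"dx":38.8,"dy":-9.9,"dz":0.8,"ax":0,"ay":0,"az":0},{"dx":38.8,"dy":-9.9,"dz":0.8,"ax":0,"ay":0,"az":0},{"dx":38.8,"dy":-9.9,"dz":0.8,"ax":0,"ay":0,"az":0},{"dx":38.8,"dy":-9.9,"dz":0.8,"ax":0,"ay":0,"az":0},{"dx":38.8,"dy":-9.9,"dz":0.8,"ax":0,"ay":0,"az":0},{"dx":38.8,"dy":-9.9,"dz":0.8,"ax":0,"ay":0,"az":0},{"dx":0,"dy":0,"dz":0,"ax":0,"ay":0,"az":0},{"dx":0,"dy":0,"dz":0,"ax":0,"ay":0,"az":0},{"dx":0,"dy":0,"dz":0,"ax":0,"ay":0,"az":0}]'
python3 - <<'E'
from h import *
import pickle
from workcell import optics
plan((.474,.29,.277,82))
wrist("w3")
d=optics.read_camera("top");pickle.dump(d,open("top3.pkl","wb"));cv2.imwrite("pics/top3.png",cv2.resize(d["img"][160:280,100:440,::-1],(800,282),interpolation=cv2.INTER_CUBIC))
E
```

```text
time: 12.72
tool_pos: [0.4675, 0.1808, 0.3959]
tcp_rot: [2.368, 2.064, -0.003]
wrist_force: [-0.5, 0.1, -0.0]
width: 0.698
grip_force: 0.0
now [0.4675 0.1808 0.3959] h 82.16 tilt [-0.07 -0.06]
az 0.2 (rows>=0.0) then dxyz [109.   -8.7 118.9] rows>=3.9
```

View pics/w3.png

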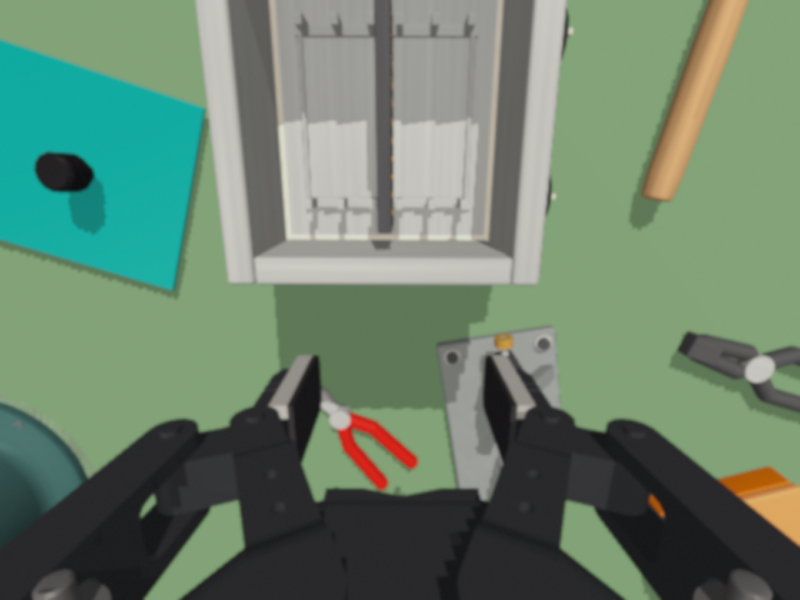

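View pics/top3.png

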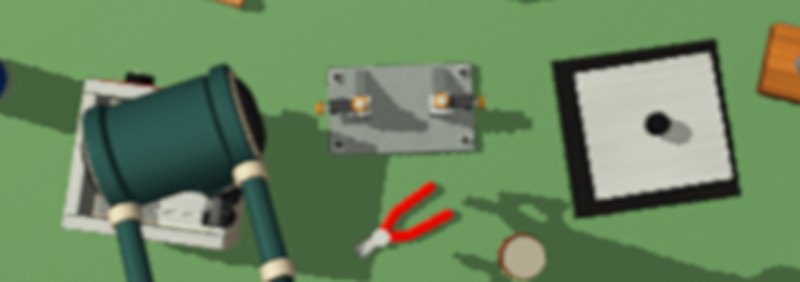

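The lid lies squarely on the mat. In the wrist view the plate's top edge spans columns 376 to 390 and ends near row 235. The cleaner's near rim corners are at (230,283) and (540,283).

Run:
```python
from h import *
d=load("w3");q=lambda *a:np.array(a)*.7
L=world(d,q((230,283),(540,283)),.15);v=L[1]-L[0];n=np.array([-v[1],v[0],0])/np.linalg.norm(v)
print("rim",L.round(3)[:,:2].tolist(),np.degrees(np.arctan2(v[1],v[0])),np.linalg.norm(v),"centre",(L.mean(0)+n*.09).round(4))
P=world(d,q((383,30),(383,120),(383,200),(383,236)),.135);print("plate",P.round(4)[:,:2].tolist(),np.degrees(np.arctan2(*(P[0]-P[2])[[1,0]])))
print("proj of centre",proj(d,[[.4735,.291,.135]])/.7)
```

```text
rim [[0.379, 0.21], [0.544, 0.188]] -7.771641784429244 0.16640562337223236 centre [0.4738 0.2879 0.15  ]
plate [[0.4782, 0.3212], [0.4722, 0.2809], [0.4663, 0.2412], [0.4634, 0.2219]] 81.49944994752596
proj of centre [[382.54826088  98.4747335 ]]
```

```bash
python3 -m jog '[{"dx":36,"dy":-2.8,"dz":0,"ax":0,"ay":0,"az":0.3},{"dx":36,"dy":-2.8,"dz":0,"ax":0,"ay":0,"az":0},{"dx":35,"dy":-2.8,"dz":0,"ax":0,"ay":0,"az":0},{"dx":0,"dy":0,"dz":10,"ax":0,"ay":0,"az":0},{"dx":0,"dy":0,"dz":20,"ax":0,"ay":0,"az":0},{"dx":0,"dy":0,"dz":20,"ax":0,"ay":0,"az":0},{"dx":0,"dy":0,"dz":0,"ax":0,"ay":0,"az":0},{"dx":0,"dy":0,"dz":0,"ax":0,"ay":0,"az":0}]' 0.5 40
python3 - <<'E'
from h import *
plan((.4735,.288,.277,81.8))
wrist("w4")
E
```

```text
time: 13.48
tool_pos: [0.4746, 0.2862, 0.3451]
tcp_rot: [-2.376, -2.054, 0.006]
wrist_force: [0.4, 0.2, 0.4]
width: 0.496
grip_force: 0.0
now [0.4746 0.2862 0.3451] h 81.67 tilt [-0.19 -0.12]
az -0.1 (rows>=0.0) then dxyz [ 1.6 -1.3 68.1] rows>=1.6
```

View pics/w4.png

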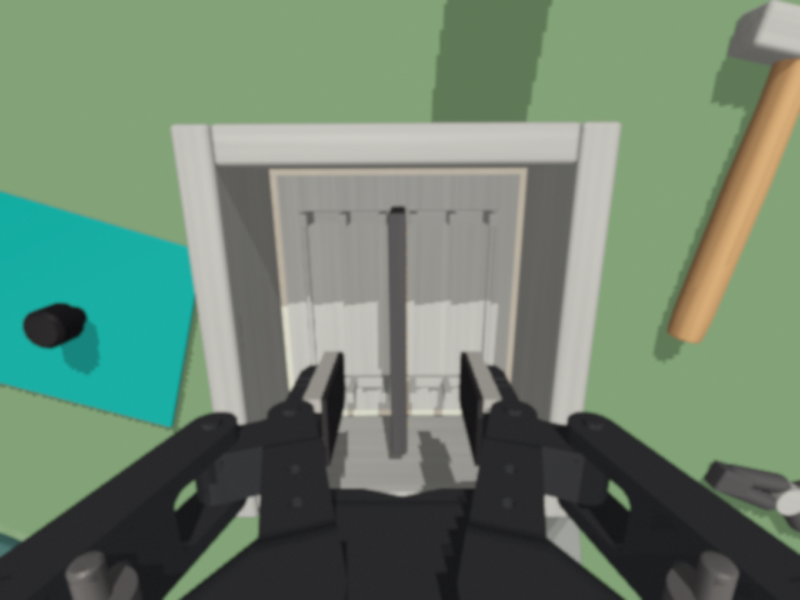

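The plate's top edge runs from (397,212) to (398,458), midway between the fingers.

Run:
```python
from h import *
d=load("w4");q=lambda *a:np.array(a)*.7
P=world(d,q((397.5,213),(398,457)),.135);print(P.round(4).tolist(),P.mean(0),np.linalg.norm(P[0]-P[1]))
L=world(d,q((172,125),(620,123)),.15);v=L[1]-L[0];print(np.linalg.norm(v),L.mean(0)+.09*np.array([v[1],-v[0],0])/np.linalg.norm(v))
m=P.mean(0);plan((m[0],m[1],.277,81.8))
```

```text
[[0.4814, 0.3425, 0.135], [0.4637, 0.2215, 0.135]] [0.47255028 0.28199975 0.135     ] 0.12220045695988895
0.16524633218541987 [0.47316558 0.28657584 0.15      ]
now [0.4751 0.2867 0.3466] h 81.68 tilt [-0.04 -0.03]
az -0.1 (rows>=0.0) then dxyz [-5.  -1.9 69.6] rows>=1.7
```

```bash
python3 -m jog '[{"dx":-3,"dy":-1,"dz":10,"ax":0,"ay":0,"az":0},{"dx":0,"dy":0,"dz":16,"ax":0,"ay":0,"az":0},{"dx":0,"dy":0,"dz":16,"ax":0,"ay":0,"az":0},{"dx":0,"dy":0,"dz":14,"ax":0,"ay":0,"az":0},{"dx":0,"dy":0,"dz":9,"ax":0,"ay":0,"az":0},{"dx":0,"dy":0,"dz":4,"ax":0,"ay":0,"az":0},{"dx":0,"dy":0,"dz":0,"ax":0,"ay":0,"az":0},{"dx":0,"dy":0,"dz":0,"ax":0,"ay":0,"az":0}]'
python3 -m jog '[{"dx":0,"dy":0,"dz":0,"ax":0,"ay":0,"az":0},{"dx":0,"dy":0,"dz":0,"ax":0,"ay":0,"az":0},{"dx":0,"dy":0,"dz":0,"ax":0,"ay":0,"az":0},{"dx":0,"dy":0,"dz":0,"ax":0,"ay":0,"az":0},{"dx":0,"dy":0,"dz":0,"ax":0,"ay":0,"az":0},{"dx":0,"dy":0,"dz":0,"ax":0,"ay":0,"az":0},{"dx":0,"dy":0,"dz":0,"ax":0,"ay":0,"az":0},{"dx":0,"dy":0,"dz":0,"ax":0,"ay":0,"az":0},{"dx":0,"dy":0,"dz":0,"ax":0,"ay":0,"az":0},{"dx":0,"dy":0,"dz":0,"ax":0,"ay":0,"az":0}]' 0 60
```

```text
time: 14.2
tool_pos: [0.4736, 0.2852, 0.2783]
tcp_rot: [2.375, 2.056, 0.002]
wrist_force: [-0.8, 0.4, -0.2]
width: 0.498
grip_force: 0.0
time: 15.03
tool_pos: [0.4735, 0.2855, 0.2786]
tcp_rot: [2.374, 2.057, 0.002]
wrist_force: [-2.1, -0.5, 6.3]
width: 0.084
grip_force: 59.6
```

```bash
python3 -m jog '[{"dx":0,"dy":0,"dz":-4,"ax":0,"ay":0,"az":0},{"dx":0,"dy":0,"dz":-8,"ax":0,"ay":0,"az":0},{"dx":0,"dy":0,"dz":-15,"ax":0,"ay":0,"az":0},{"dx":0,"dy":0,"dz":-20,"ax":0,"ay":0,"az":0},{"dx":0,"dy":0,"dz":-20,"ax":0,"ay":0,"az":0},{"dx":0,"dy":0,"dz":-20,"ax":0,"ay":0,"az":0},{"dx":0,"dy":0,"dz":-15,"ax":0,"ay":0,"az":0},{"dx":0,"dy":0,"dz":-8,"ax":0,"ay":0,"az":0},{"dx":0,"dy":0,"dz":0,"ax":0,"ay":0,"az":-3},{"dx":0,"dy":0,"dz":0,"ax":0,"ay":0,"az":-4},{"dx":0,"dy":0,"dz":0,"ax":0,"ay":0,"az":-2.4},{"dx":0,"dy":0,"dz":0,"ax":0,"ay":0,"az":0}]'
python3 - <<'E'
from h import *
plan((.506,.009,.3875,91.1),(.506,.009,.2075,91.1))
E
```

```text
time: 16.03
tool_pos: [0.4728, 0.2849, 0.3867]
tcp_rot: [-2.197, -2.245, 0.003]
wrist_force: [0.1, 0.1, -4.2]
width: 0.084
grip_force: 58.5
now [0.4728 0.2849 0.3867] h 91.25 tilt [-0.09 -0.05]
az 0.1 (rows>=0.0) then dxyz [-276.5   27.9   -0.8] rows>=6.7
az 0.0 (rows>=0.0) then dxyz [  0.   0. 180.] rows>=4.3
```

```bash
python3 -m jog '[{"dx":-12,"dy":1.3,"dz":0,"ax":0,"ay":0,"az":0},{"dx":-30,"dy":3,"dz":0,"ax":0,"ay":0,"az":0},{"dx":-36,"dy":3.6,"dz":0,"ax":0,"ay":0,"az":0},{"dx":-36,"dy":3.6,"dz":0,"ax":0,"ay":0,"az":0},{"dx":-36,"dy":3.6,"dz":0,"ax":0,"ay":0,"az":0},{"dx":-36,"dy":3.6,"dz":0,"ax":0,"ay":0,"az":0},{"dx":-36,"dy":3.6,"dz":0,"ax":0,"ay":0,"az":0},{"dx":-30,"dy":3,"dz":0,"ax":0,"ay":0,"az":0},{"dx":-18,"dy":1.8,"dz":0,"ax":0,"ay":0,"az":0},{"dx":-6.5,"dy":0.8,"dz":0,"ax":0,"ay":0,"az":0},{"dx":0,"dy":0,"dz":15,"ax":0,"ay":0,"az":0},{"dx":0,"dy":0,"dz":30,"ax":0,"ay":0,"az":0},{"dx":0,"dy":0,"dz":35,"ax":0,"ay":0,"az":0},{"dx":0,"dy":0,"dz":35,"ax":0,"ay":0,"az":0},{"dx":0,"dy":0,"dz":25,"ax":0,"ay":0,"az":0},{"dx":0,"dy":0,"dz":12,"ax":0,"ay":0,"az":0},{"dx":0,"dy":0,"dz":6,"ax":0,"ay":0,"az":0},{"dx":0,"dy":0,"dz":0,"ax":0,"ay":0,"az":0},{"dx":0,"dy":0,"dz":0,"ax":0,"ay":0,"az":0}]'
python3 - <<'E'
from h import *
import pickle
from workcell import optics
plan((.506,.009,.2075,91.1))
wrist("w5")
d=optics.read_camera("scene");pickle.dump(d,open("scene5.pkl","wb"))
E
```

```text
time: 17.62
tool_pos: [0.5078, 0.0094, 0.2308]
tcp_rot: [2.197, 2.243, 0.002]
wrist_force: [-0.4, -0.3, -3.7]
width: 0.086
grip_force: 58.6
now [0.5078 0.0094 0.2308] h 91.19 tilt [ 0.11 -0.  ]
az 0.1 (rows>=0.0) then dxyz [-0.4 -1.8 23.3] rows>=0.6
```

View pics/w5.png

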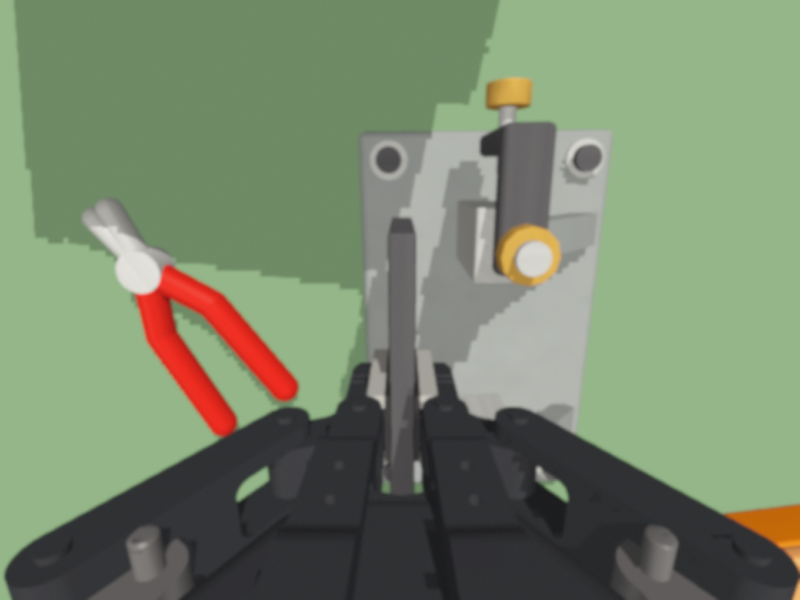

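The plate is held upright and parallel to the base. Its far top end is at (402,232) and its near end at (401,490). The base's far corners are at (360,133) and (612,130), and the left edge of the post's front face is near column 475.

Run:
```python
from h import *
d=load("w5");q=lambda *a:np.array(a)*.7
B=world(d,q((360,133),(612,130)),.012);v=B[1]-B[0];th=np.arctan2(v[1],v[0]);ex=np.array([np.cos(th),np.sin(th),0]);ey=np.array([-ex[1],ex[0],0])
print("base",B.round(4)[:,:2].tolist(),np.degrees(th),np.linalg.norm(v))
for o in (B[0]+.043*ex-.09*ey,B[1]-.067*ex-.09*ey):print("origin",o.round(4))
P=world(d,q((402,232),(401,490)),.087);print("plate",P.round(4)[:,:2].tolist(),P.mean(0).round(4),np.linalg.norm(P[0]-P[1]),np.degrees(np.arctan2(*(P[0]-P[1])[[1,0]])))
print("post front",world(d,q((475,282)),.012).round(4), world(d,q((478,208)),.06).round(4))
```

```text
base [[0.4897, 0.0987], [0.5967, 0.1022]] 1.8924703832836056 0.10702282950700144
origin [0.5357 0.0102 0.012 ]
origin [0.5327 0.0101 0.012 ]
plate [[0.508, 0.0666], [0.5096, -0.0179]] [0.5088 0.0244 0.087 ] 0.08457551353733544 91.03636398725305
post front [[0.5432 0.0346 0.012 ]] [[0.5333 0.0717 0.06  ]]
```

```bash
python3 -m jog '[{"dx":3,"dy":0,"dz":6,"ax":0,"ay":0,"az":0},{"dx":0,"dy":0,"dz":7,"ax":0,"ay":0,"az":0},{"dx":0,"dy":0,"dz":4,"ax":0,"ay":0,"az":0},{"dx":0,"dy":0,"dz":2,"ax":0,"ay":0,"az":0},{"dx":0,"dy":0,"dz":1.5,"ax":0,"ay":0,"az":0},{"dx":0,"dy":0,"dz":0,"ax":0,"ay":0,"az":0},{"dx":0,"dy":0,"dz":0,"ax":0,"ay":0,"az":0}]'
python3 -m jog '[{"dx":0,"dy":0,"dz":1,"ax":0,"ay":0,"az":0},{"dx":0,"dy":0,"dz":0,"ax":0,"ay":0,"az":0}]'
python3 -m jog '[{"dx":0,"dy":0,"dz":1,"ax":0,"ay":0,"az":0},{"dx":0,"dy":0,"dz":0,"ax":0,"ay":0,"az":0}]'
```

```text
time: 18.3
tool_pos: [0.5068, 0.0123, 0.2089]
tcp_rot: [-2.198, -2.244, 0.0]
wrist_force: [0.7, 1.1, -3.2]
width: 0.085
grip_force: 58.8
time: 18.47
tool_pos: [0.5069, 0.0123, 0.2081]
tcp_rot: [2.198, 2.244, 0.0]
wrist_force: [0.2, 1.1, -3.0]
width: 0.081
grip_force: 58.8
time: 18.63
tool_pos: [0.5068, 0.0123, 0.207]
tcp_rot: [2.198, 2.244, 0.0]
wrist_force: [-0.2, 0.2, -4.2]
width: 0.083
grip_force: 58.8
```

```bash
python3 -m jog '[{"dx":0,"dy":0,"dz":0.8,"ax":0,"ay":0,"az":0},{"dx":0,"dy":0,"dz":0,"ax":0,"ay":0,"az":0}]'
python3 -m jog '[{"dx":0,"dy":0,"dz":0.5,"ax":0,"ay":0,"az":0},{"dx":0,"dy":0,"dz":0,"ax":0,"ay":0,"az":0}]'
```

```text
time: 18.8
tool_pos: [0.5067, 0.0123, 0.2062]
tcp_rot: [-2.198, -2.244, 0.0]
wrist_force: [0.3, -0.1, -4.0]
width: 0.083
grip_force: 58.8
time: 18.97
tool_pos: [0.5068, 0.0123, 0.2057]
tcp_rot: [-2.198, -2.244, 0.0]
wrist_force: [-0.6, -0.1, -3.8]
width: 0.081
grip_force: 58.8
```

```bash
python3 -m jog '[{"dx":0,"dy":0,"dz":0.5,"ax":0,"ay":0,"az":0},{"dx":0,"dy":0,"dz":0,"ax":0,"ay":0,"az":0}]'
```

```text
time: 19.13
tool_pos: [0.5069, 0.0123, 0.2057]
tcp_rot: [-2.198, -2.244, 0.0]
wrist_force: [-1.6, 0.0, 0.8]
width: 0.084
grip_force: 59.5
```

```bash
python3 -m jog '[{"dx":0,"dy":1,"dz":-0.4,"ax":0,"ay":0,"az":0},{"dx":0,"dy":3,"dz":0,"ax":0,"ay":0,"az":0},{"dx":0,"dy":3,"dz":0,"ax":0,"ay":0,"az":0},{"dx":0,"dy":3,"dz":0,"ax":0,"ay":0,"az":0},{"dx":0,"dy":3,"dz":0,"ax":0,"ay":0,"az":0},{"dx":0,"dy":2,"dz":0,"ax":0,"ay":0,"az":0},{"dx":0,"dy":1,"dz":0,"ax":0,"ay":0,"az":0},{"dx":0,"dy":0,"dz":0,"ax":0,"ay":0,"az":0}]'
python3 - <<'E'
from h import *
wrist("w6"); plan((.531,.012,.2057,91.2))
E
```

```text
time: 19.8
tool_pos: [0.5232, 0.0126, 0.2057]
tcp_rot: [2.198, 2.244, 0.001]
wrist_force: [1.0, 0.0, -2.6]
width: 0.083
grip_force: 58.9
now [0.5232 0.0126 0.2057] h 91.19 tilt [0.04 0.  ]
az -0.0 (rows>=0.0) then dxyz [-0.8  7.8 -0. ] rows>=0.2
```

View pics/w6.png

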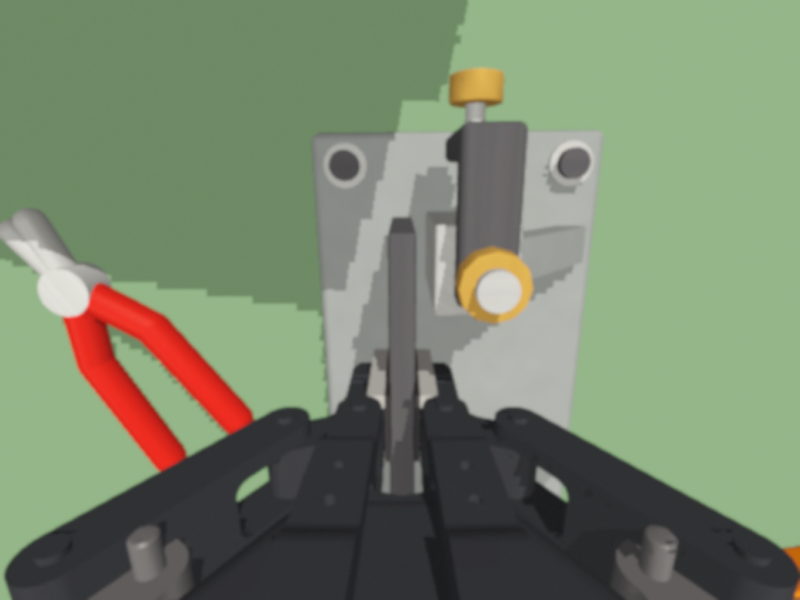

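The plate's right face is at column 415 and the post's front face at 435, so there's about a 6 mm gap, parallel to the post.

```bash
python3 - <<'E'
from h import *
d=load("w6");q=lambda *a:np.array(a)*.7
B=world(d,q((313,135),(603,131)),.012);v=B[1]-B[0];print("base",B.round(4)[:,:2].tolist(),np.degrees(np.arctan2(v[1],v[0])),np.linalg.norm(v),"far mid-90",B.mean(0)[1]-.09)
P=world(d,q((402,233)),.062);print("plate end",P.round(4),"centre y",P[0,1]-.06)
E
python3 -m jog '[{"dx":0,"dy":1,"dz":0,"ax":0,"ay":0,"az":0},{"dx":0,"dy":1,"dz":0,"ax":0,"ay":0,"az":0},{"dx":0,"dy":1,"dz":0,"ax":0,"ay":0,"az":0},{"dx":0,"dy":0.5,"dz":0,"ax":0,"ay":0,"az":0},{"dx":0,"dy":0,"dz":0,"ax":0,"ay":0,"az":0}]'
python3 -m jog '[{"dx":0,"dy":0.5,"dz":0,"ax":0,"ay":0,"az":0},{"dx":0,"dy":0.5,"dz":0,"ax":0,"ay":0,"az":0},{"dx":0,"dy":0,"dz":0,"ax":0,"ay":0,"az":0}]'
```

```text
base [[0.49, 0.0985], [0.5966, 0.1022]] 1.9889953896782933 0.10674227882205645 far mid-90 0.010333965159104952
plate end [[0.5233 0.0696 0.062 ]] centre y 0.009616146718259208
time: 20.27
tool_pos: [0.5264, 0.0127, 0.2057]
tcp_rot: [2.198, 2.244, 0.0]
wrist_force: [-1.0, -0.0, -2.0]
width: 0.083
grip_force: 59.1
time: 20.52
tool_pos: [0.5274, 0.0127, 0.2057]
tcp_rot: [2.198, 2.244, 0.0]
wrist_force: [-0.3, 0.1, -1.5]
width: 0.081
grip_force: 59.1
```

Centred in y. I'll step toward contact.

```bash
python3 -m jog '[{"dx":0,"dy":0.4,"dz":0,"ax":0,"ay":0,"az":0},{"dx":0,"dy":0.4,"dz":0,"ax":0,"ay":0,"az":0},{"dx":0,"dy":0,"dz":0,"ax":0,"ay":0,"az":0}]'
python3 -m jog '[{"dx":0,"dy":0.4,"dz":0,"ax":0,"ay":0,"az":0},{"dx":0,"dy":0.4,"dz":0,"ax":0,"ay":0,"az":0},{"dx":0,"dy":0,"dz":0,"ax":0,"ay":0,"az":0}]'
```

```text
time: 20.77
tool_pos: [0.5282, 0.0127, 0.2057]
tcp_rot: [2.198, 2.244, 0.0]
wrist_force: [-1.1, 0.0, -1.2]
width: 0.079
grip_force: 59.2
time: 21.02
tool_pos: [0.5286, 0.0128, 0.2057]
tcp_rot: [-2.198, -2.244, 0.001]
wrist_force: [-3.1, 0.2, 1.7]
width: 0.082
grip_force: 59.5
```

```bash
python3 -m jog '[{"dx":0,"dy":0.4,"dz":0,"ax":0,"ay":0,"az":0},{"dx":0,"dy":0.4,"dz":0,"ax":0,"ay":0,"az":0},{"dx":0,"dy":0,"dz":0,"ax":0,"ay":0,"az":0}]'
```

```text
time: 21.27
tool_pos: [0.529, 0.0128, 0.2057]
tcp_rot: [-2.197, -2.244, 0.003]
wrist_force: [-5.5, -0.2, 5.2]
width: 0.083
grip_force: 60.0
```

```bash
python3 -m jog '[{"dx":0,"dy":0,"dz":-0.4,"ax":0,"ay":0,"az":0},{"dx":0,"dy":0,"dz":0,"ax":0,"ay":0,"az":0}]'
python3 -m jog '[{"dx":0,"dy":0.4,"dz":0,"ax":0,"ay":0,"az":0},{"dx":0,"dy":0,"dz":0,"ax":0,"ay":0,"az":0},{"dx":0,"dy":0,"dz":0,"ax":0,"ay":0,"az":0}]'
```

```text
time: 21.43
tool_pos: [0.529, 0.0128, 0.2057]
tcp_rot: [-2.197, -2.244, 0.002]
wrist_force: [-5.6, -0.5, 1.0]
width: 0.082
grip_force: 59.5
time: 21.68
tool_pos: [0.5292, 0.0128, 0.2057]
tcp_rot: [-2.196, -2.243, 0.003]
wrist_force: [-6.5, -0.6, 2.5]
width: 0.084
grip_force: 59.8
```

```bash
python3 -m jog '[{"dx":0,"dy":0.4,"dz":-0.2,"ax":0,"ay":0,"az":0},{"dx":0,"dy":0,"dz":0,"ax":0,"ay":0,"az":0},{"dx":0,"dy":0,"dz":0,"ax":0,"ay":0,"az":0}]'
python3 -m jog '[{"dx":0,"dy":0.4,"dz":-0.1,"ax":0,"ay":0,"az":0},{"dx":0,"dy":0,"dz":0,"ax":0,"ay":0,"az":0},{"dx":0,"dy":0,"dz":0,"ax":0,"ay":0,"az":0}]'
```

```text
time: 21.93
tool_pos: [0.5293, 0.0128, 0.2057]
tcp_rot: [-2.196, -2.243, 0.004]
wrist_force: [-6.6, -0.4, 1.4]
width: 0.08
grip_force: 59.8
time: 22.18
tool_pos: [0.5295, 0.0128, 0.2057]
tcp_rot: [-2.195, -2.243, 0.005]
wrist_force: [-7.2, 0.8, 3.4]
width: 0.083
grip_force: 59.8
```

```bash
python3 -m jog '[{"dx":0,"dy":0.5,"dz":-0.1,"ax":0,"ay":0,"az":0},{"dx":0,"dy":0.5,"dz":-0.1,"ax":0,"ay":0,"az":0},{"dx":0,"dy":0,"dz":0,"ax":0,"ay":0,"az":0},{"dx":0,"dy":0,"dz":0,"ax":0,"ay":0,"az":0},{"dx":0,"dy":0,"dz":0,"ax":0,"ay":0,"az":0}]'
python3 - <<'E'
from h import *
from workcell import bot
plan((.53,.0128,.2057,91.2)); d=wrist("w7"); s=bot.read_state(); print(s["wrist_force"],s["torque"])
# plate left edge / right edge columns along rows (native px)
g=cv2.cvtColor(d["img"],cv2.COLOR_RGB2GRAY)
for r in (170,185,200,215,230): print(r,g[r,262:326:2].tolist())
E
```

```text
time: 22.6
tool_pos: [0.5299, 0.0128, 0.2057]
tcp_rot: [-2.194, -2.242, 0.007]
wrist_force: [-10.8, -1.9, 4.3]
width: 0.085
grip_force: 60.1
now [0.5299 0.0128 0.2057] h 91.25 tilt [-0.36 -0.02]
az 0.0 (rows>=0.0) then dxyz [ 0.   0.1 -0. ] rows>=0.0
[-9.99517194 -0.61609837  4.87415638] [-0.06353524  1.47982057  0.3304669 ]
170 [177, 178, 177, 171, 122, 95, 100, 101, 100, 100, 101, 103, 104, 101, 139, 195, 203, 175, 165, 165, 159, 101, 76, 90, 99, 102, 103, 101, 100, 101, 102, 102]
185 [173, 145, 136, 135, 116, 96, 100, 100, 100, 100, 100, 103, 104, 101, 142, 196, 206, 203, 175, 164, 155, 99, 95, 111, 130, 162, 178, 180, 180, 180, 180, 180]
200 [139, 137, 136, 136, 118, 94, 100, 100, 100, 100, 102, 103, 104, 102, 146, 196, 190, 166, 164, 164, 150, 141, 173, 178, 178, 177, 172, 163, 202, 212, 212, 212]
215 [135, 135, 135, 134, 119, 95, 100, 101, 100, 100, 101, 102, 103, 101, 141, 165, 164, 165, 165, 165, 164, 161, 155, 165, 158, 138, 137, 137, 145, 179, 203, 211]
230 [137, 136, 136, 135, 123, 96, 100, 101, 100, 100, 100, 94, 92, 85, 110, 135, 136, 136, 136, 136, 136, 137, 136, 136, 136, 136, 137, 137, 136, 137, 136, 136]
```

The moment of 0.33 N·m about z says the +y post carries nearly all the load. I'll turn the plate by a fraction of a degree so it seats on both posts.

```bash
python3 -m jog '[{"dx":0,"dy":0,"dz":0,"ax":0,"ay":0,"az":-0.3},{"dx":0,"dy":0,"dz":0,"ax":0,"ay":0,"az":-0.3},{"dx":0,"dy":0,"dz":0,"ax":0,"ay":0,"az":0},{"dx":0,"dy":0,"dz":0,"ax":0,"ay":0,"az":0}]'
python3 -c "
from workcell import bot;s=bot.read_state();print(s['wrist_force'],s['torque'])"
python3 -m jog '[{"dx":0,"dy":0,"dz":0,"ax":0,"ay":0,"az":-0.3},{"dx":0,"dy":0,"dz":0,"ax":0,"ay":0,"az":0},{"dx":0,"dy":0,"dz":0,"ax":0,"ay":0,"az":0}]'
python3 -c "
from workcell import bot;s=bot.read_state();print(s['wrist_force'],s['torque'])"
```

```text
time: 22.98
tool_pos: [0.5299, 0.0128, 0.2057]
tcp_rot: [-2.184, -2.252, 0.007]
wrist_force: [-8.7, -1.0, 4.3]
width: 0.081
grip_force: 60.0
[-8.66220281 -0.96154529  4.28113079] [-0.05990631  1.47681143 -0.04849411]
time: 23.23
tool_pos: [0.5299, 0.0127, 0.2057]
tcp_rot: [-2.178, -2.257, 0.007]
wrist_force: [-10.2, -1.1, 3.7]
width: 0.081
grip_force: 60.0
[-10.23645449  -1.06419271   3.74999771] [-0.05720921  1.49816233 -0.22816462]
```

```bash
python3 -m jog '[{"dx":0,"dy":0.2,"dz":-0.2,"ax":0,"ay":0,"az":0.3},{"dx":0,"dy":0,"dz":0,"ax":0,"ay":0,"az":0},{"dx":0,"dy":0,"dz":0,"ax":0,"ay":0,"az":0},{"dx":0,"dy":0,"dz":0,"ax":0,"ay":0,"az":0}]'
python3 -c "
from workcell import bot;s=bot.read_state();print(s['wrist_force'],s['torque'])"
python3 -m jog '[{"dx":0,"dy":0,"dz":0,"ax":0,"ay":0,"az":0},{"dx":0,"dy":0,"dz":0,"ax":0,"ay":0,"az":0},{"dx":0,"dy":0,"dz":0,"ax":0,"ay":0,"az":0},{"dx":0,"dy":0,"dz":0,"ax":0,"ay":0,"az":0},{"dx":0,"dy":0,"dz":0,"ax":0,"ay":0,"az":0},{"dx":0,"dy":0,"dz":0,"ax":0,"ay":0,"az":0},{"dx":0,"dy":0,"dz":0,"ax":0,"ay":0,"az":0},{"dx":0,"dy":0,"dz":0,"ax":0,"ay":0,"az":0},{"dx":0,"dy":0,"dz":0,"ax":0,"ay":0,"az":0},{"dx":0,"dy":0,"dz":0,"ax":0,"ay":0,"az":0},{"dx":0,"dy":0,"dz":0,"ax":0,"ay":0,"az":0},{"dx":0,"dy":0,"dz":0,"ax":0,"ay":0,"az":0}]'
python3 -c "
from h import *
from workcell import bot;s=bot.read_state();print(s['wrist_force'],s['torque']);plan((.53,.0128,.2057,91.8))"
```

```text
time: 23.57
tool_pos: [0.53, 0.0127, 0.2057]
tcp_rot: [-2.184, -2.252, 0.007]
wrist_force: [-9.6, -1.3, 3.5]
width: 0.08
grip_force: 59.9
[-9.59208224 -1.29299916  3.46379705] [-0.07228787  1.42799056 -0.06150919]
time: 24.57
tool_pos: [0.53, 0.0128, 0.2057]
tcp_rot: [-2.184, -2.252, 0.007]
wrist_force: [-9.8, -1.6, 3.2]
width: 0.08
grip_force: 59.9
[-9.75058811 -1.64292876  3.17098835] [-0.11685169  1.38420233 -0.08738982]
now [0.53   0.0128 0.2057] h 91.77 tilt [-0.38 -0.  ]
az -0.0 (rows>=0.0) then dxyz [ 0.  0. -0.] rows>=0.0
```

```bash
python3 -m jog '[{"dx":0,"dy":0.3,"dz":-0.2,"ax":0,"ay":0,"az":0},{"dx":0,"dy":0,"dz":0,"ax":0,"ay":0,"az":0},{"dx":0,"dy":0,"dz":0,"ax":0,"ay":0,"az":0},{"dx":0,"dy":0,"dz":0,"ax":0,"ay":0,"az":0},{"dx":0,"dy":0,"dz":0,"ax":0,"ay":0,"az":0},{"dx":0,"dy":0,"dz":0,"ax":0,"ay":0,"az":0},{"dx":0,"dy":0,"dz":0,"ax":0,"ay":0,"az":0},{"dx":0,"dy":0,"dz":0,"ax":0,"ay":0,"az":0},{"dx":0,"dy":0,"dz":0,"ax":0,"ay":0,"az":0},{"dx":0,"dy":0,"dz":0,"ax":0,"ay":0,"az":0},{"dx":0,"dy":0,"dz":0,"ax":0,"ay":0,"az":0},{"dx":0,"dy":0,"dz":0,"ax":0,"ay":0,"az":0}]'
python3 -m jog '[{"dx":0,"dy":0,"dz":0,"ax":0,"ay":0,"az":0},{"dx":0,"dy":0,"dz":0,"ax":0,"ay":0,"az":0},{"dx":0,"dy":0,"dz":0,"ax":0,"ay":0,"az":0},{"dx":0,"dy":0,"dz":0,"ax":0,"ay":0,"az":0},{"dx":0,"dy":0,"dz":0,"ax":0,"ay":0,"az":0},{"dx":0,"dy":0,"dz":0,"ax":0,"ay":0,"az":0},{"dx":0,"dy":0,"dz":0,"ax":0,"ay":0,"az":0},{"dx":0,"dy":0,"dz":0,"ax":0,"ay":0,"az":0},{"dx":0,"dy":0,"dz":0,"ax":0,"ay":0,"az":0},{"dx":0,"dy":0,"dz":0,"ax":0,"ay":0,"az":0},{"dx":0,"dy":0,"dz":0,"ax":0,"ay":0,"az":0},{"dx":0,"dy":0,"dz":0,"ax":0,"ay":0,"az":0},{"dx":0,"dy":0,"dz":0,"ax":0,"ay":0,"az":0},{"dx":0,"dy":0,"dz":0,"ax":0,"ay":0,"az":0},{"dx":0,"dy":0,"dz":0,"ax":0,"ay":0,"az":0},{"dx":0,"dy":0,"dz":0,"ax":0,"ay":0,"az":0}]'
```

```text
time: 25.57
tool_pos: [0.5301, 0.0128, 0.2057]
tcp_rot: [-2.183, -2.252, 0.008]
wrist_force: [-9.7, -0.8, 3.3]
width: 0.08
grip_force: 59.9
time: 26.9
tool_pos: [0.5301, 0.0128, 0.2057]
tcp_rot: [-2.183, -2.252, 0.008]
wrist_force: [-10.4, -0.4, 2.7]
width: 0.086
grip_force: 59.9
```

The push has held steady at about 10 N for more than 2 s, so I'm handing the job in.

```bash
python3 -c "
from workcell import bot;print(bot.finish_job());print(bot.read_state()['wrist_force'])"
```

```text
the job is handed in; nothing more can be done
None
the job is handed in; nothing more can be done
```

I've handed the job in: the lid lies flat on the mat, and the drawplate stands centred on the holder base, still held against both posts at a steady 10 N or so, measured at the wrist; no verdict came back.

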